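# Pack the order, oldest tub first, and refill the roll-down lane

### The job

Pack this order on the three white pads: the red-banded tub, which is the oldest and lies at the front of the sloped lane, goes lying in the cradle with red ribs; the amber bottle with the magenta cap goes upright inside the magenta ring, and the white carton with the orange band goes flat and square inside the orange outline. Also load the new green-banded tub into the lane behind the yellow-banded one, so that at the end yellow rests at the front stop with green directly behind it. Never tip the bottle over.

Things in the scene. Friction and masses are not known exactly. Their poses are not given: they have to be found in the camera images.
- tub_red_c (a point): white screw-cap tablet tub lying on its side, a cylinder 52 mm in diameter, 50 mm long, about 70 g, red band round its middle; the point is its centre, y runs along its length (it rolls about y). Starts at the front (lower) end of the lane, against its stop.
- tub_yellow_c (a point): white screw-cap tablet tub lying on its side, a cylinder 52 mm in diameter, 50 mm long, about 70 g, yellow band round its middle; the point is its centre, y runs along its length (it rolls about y). Starts in the lane behind the red-banded tub, touching it; it rolls down to the front stop by itself when that one is lifted out.
- tub_green_c (a point): white screw-cap tablet tub lying on its side, a cylinder 52 mm in diameter, 50 mm long, about 70 g, green band round its middle; the point is its centre, y runs along its length (it rolls about y). Starts on the bench in a shallow all-grey cradle of the same shape as pad_tub (not listed), centre 32 mm above the bench.
- bottle_c (a point): round amber medicine bottle with magenta cap and magenta label, 48 mm in diameter, 95 mm tall, about 110 g, standing on the bench; the point is on its axis half-way up (47.5 mm above its foot), z up. A like bottle with a white cap and white label is not part of the order.
- carton_c (a point): white medicine carton with an orange band round one end, 75 mm (its x) by 40 mm (its y) by 55 mm tall (z), about 90 g, standing on the bench; the point is its centre, 27.5 mm above its underside. A like carton with a blue band is not part of the order.
- lane: fixed sloped lane, aluminium floor, blue edges, 60 mm wide inside, 180 long, open above and at the high rear. Origin on the bench under its middle; x points up the slope (8 degrees) from front stop to rear, z up. Side edges stand 8 mm, stop 22 mm above its floor. Tubs lie across it along y and roll down freely. Centre of a tub at the stop: x -63, z 49 mm; of the one behind it: x -11, z 57 mm.
- pad_tub: fixed white square pad 100 x 100 mm, 6 mm thick, with two red ribs 70 mm long and 8 mm high running along its y, 42 mm apart inside, forming a cradle; a tub lies on the pad between them along y, its centre then 32 mm above the bench. Origin at the centre of its underside, on the bench.
- pad_bottle: fixed white flat pad 120 mm (x) by 100 mm (y), 6 mm thick, with a flat magenta ring of 72 mm inner and 82 mm outer diameter at its centre. Origin at the centre of its underside, on the bench.
- pad_carton: fixed white flat pad 120 mm (x) by 100 mm (y), 6 mm thick, with a flat orange rectangular outline at its centre, 95 mm (x) by 60 mm (y) inside; the carton's 75 mm side goes along x, either way round. Origin at the centre of its underside, on the bench.
There are look-alikes about, which are no part of the job. Leave any turquoise look-alike of the part that bears carton_c alone.

How it is judged:
At the end, for the whole second after the job is handed in: Red tub in the red cradle, bottle upright in the ring, carton flat in the outline: each within 15 mm of its centre (tub within 0.2 rad, carton 0.25 rad of square); yellow tub at the lane's front stop, green right behind (about 12 mm along the lane); all at rest (horizontal distance between tub_red_c and pad_tub below 0.015 m and height (world z) of tub_red_c below 0.037 m and angle between the y axis of tub_red_c and the y axis of pad_tub, either way round below 0.2 rad and horizontal distance between bottle_c and pad_bottle below 0.015 m and angle between each of bottle_c, carton_c's own z axis and vertical below 0.1 rad and height (world z) of bottle_c below 0.06 m and horizontal distance between carton_c and pad_carton below 0.015 m and height (world z) of carton_c below 0.04 m and angle between the x axis of carton_c and the x axis of pad_carton, either way round below 0.25 rad and x of tub_yellow_c in the frame of lane between -0.075 and -0.051 m and y of tub_yellow_c in the frame of lane between -0.015 and 0.015 m and z of tub_yellow_c in the frame of lane between 0.043 and 0.056 m and x of tub_green_c in the frame of lane between -0.024 and 0.001 m and y of tub_green_c in the frame of lane between -0.015 and 0.015 m and z of tub_green_c in the frame of lane between 0.05 and 0.064 m and linear speed of each of tub_red, tub_yellow, tub_green, bottle, carton below 0.02 m/s); the robot touches nothing.
It fails at once if the bottle is tipped over (more than 0.6 rad) (angle between bottle_c's own z axis and vertical above 0.6 rad).
It also fails if it takes over 120 s, if anything falls off the work surface, if the arm or the gripper's body presses on something with over 40 N, if the wrist force passes 120 N, or if a joint passes its speed limit or range.

### The arm

A 6-joint arm with a two-finger parallel gripper is mounted at the origin on the work surface. World frame = base frame: x ahead of the robot, y to its left, z up, the work surface at z = 0. Lengths are in m, angles in rad, forces in N, time in s.
With the tool pointing down it reaches from about 0.4 to 0.825 m from the base axis. Payload 7 kg.
Tool frame: the origin (TCP) lies on the centre line of the jaws, within the pads' length; the fingertips stand 19 mm ahead of it and the grasp point (between the pads) is the TCP; z points along the fingers, y is the line along which they close (so a half turn about z gives the same grasp; the last joint's range is limited). The gripper opens to 85 mm and grips with 20 to 120 N. Pads are 22 mm wide; open, the fingers measure 114 mm over their backs; the gripper's body (76 mm by 85 mm) begins 54 mm behind the grasp point. The pads swing forward as they close: fully open they stand 13 mm farther back than shut.
Start: joints at [1.497, 0.359, 0.012, 0, -1.224, -0.288], TCP at [0.239, 0.631, 0.25] pointing down, gripper open.
Joint ranges: [-3.07, 3.07], [-1.43, 2.12], [-1.02, 1.25], [-3.03, 1.67], [-3.05, -0], [-3.03, 3.03]. Speed limits (rad/s): [2.39, 2.39, 3.01, 3.14, 3.14, 3.14].

### API

Orientations are given as a unit quaternion [x, y, z, w].
In Python, from bench import manip gives the robot as it stands.
- The arm moves only by the tool servo_tool, never from a script. Its argument "series" is a list of rows, each a list of 3 entries, a list of its own where there are three numbers: the shift along the tool's x, y, z scaled (see below), then the turn, a rotation vector about the tool's x, y, z scaled (see below), then the closure, from -1 (fully open) to 1 (shut). In form: [[[tx, ty, tz], [ax, ay, az], grip], ...]. A call has exactly 10 rows; each row shifts and turns the commanded pose from where the row before left it, along the tool's axes as they then stand; what a row does not reach is not made up. The controller multiplies each number of a shift by 25 mm and each number of a turn by 0.15 rad. A row lasts 1/8 s, in which the tool goes at most 62.5 mm and 10.7 degrees, less where a joint would pass 70% of its speed; a pose out of reach is approached as far as the arm can. A call with a number of a shift or a turn outside -1 to 1 is refused whole. A call with a gripper value outside its range is refused whole. The fingers move at their own pace and stop on an object; the grip force is fixed at half the most. Time passes only in rows, so rows that do not move let the fingers close, or fill a call up. It gives the time, the measured TCP pose, the force, the opening and the grip force at its end, in the units of the state.
- manip.get_state(): the state, without advancing time (a new reading comes with each control period).
- manip.capture(name): name is "scene" or "top"; returns a dict with "img" (384x512x3 uint8, red, green, blue), "K" (3x3 intrinsics, pixels), "R" (3x3) and "t" (3): a world point X has camera coordinates R X + t. Camera axes: x right, y down, z forward; pixel columns grow to the right and rows downward; lengths in m; the calibration is good to about 2 mm. A picture is of the moment at which its call begins. There is no depth.
- manip.job_done(): hands the job in; it is judged then, once.
The state is a dict: "clock": time; "q": joint angles; "joint_vel": joint speeds; "effort": joint torques, N m; "position": TCP position; "tcp_rot": TCP orientation; "force": force on the tool from outside, world axes, zero at the start; "moment": the same for the moment, N m; "finger_gap": finger opening in m; "grasp_force": force on a finger pad.
Only numpy, scipy, OpenCV 4.12 (cv2) and the standard library are available. Lean on these libraries where they do the work, as an engineer would, in place of code of your own. Each camera call takes 0.05 s, during which the arm holds its last target. There are 200 camera calls.

## Working session

There is one attempt and no reset: what is moved stays moved. The work goes in short steps, Python scripts to look and compute and a tool call to move; the robot and the scene stay as the last step left them, time stands still between calls to the robot, and variables do not carry over. Pictures are saved under pics/ and viewed, at most 14 in all, crops included, and the job is handed in when it is done.

Besides the shell and the picture viewer there is one more tool, called after ">>>" in YAML: its name, and indented under it one key for each argument. servo_tool: Moves the arm, as the interface text tells. Shifts and turns lie within -1 to 1; 1 stands for 25 mm of shift or 0.15 rad of turn. Its arguments: {"type":"object","properties":{"series":{"type":"array"}},"required":["series"]}

```bash
ls; mkdir -p pics; cat > h.py <<'E'
import cv2,numpy as np
from bench import manip
def cap(n,save=None):
    c=manip.capture(n)
    if save: cv2.imwrite('pics/'+save,cv2.cvtColor(c['img'],cv2.COLOR_RGB2BGR))
    return c
def ray(c,u,v,z):
    K,R,t=[np.array(c[k],float) for k in 'KRt']
    o=-R.T@t; d=R.T@np.linalg.solve(K,[u,v,1]); return o+d*(z-o[2])/d[2]
def proj(c,X):
    p=np.array(c['K'])@(np.array(c['R'])@np.array(X)+np.array(c['t'])); return p[:2]/p[2]
E
python3 - <<'E'
from h import *
for n in ['scene','top']:
    c=cap(n,n+'0.png'); R=np.array(c['R']); print(n,-R.T@np.array(c['t']),R[2]); 
    np.savez(n+'0.npz',**c)
print(manip.get_state())
E
```

```text
pics
scene [1.17298831 0.64865295 0.9010888 ] [-0.55789212 -0.52917383 -0.63932108]
top [ 0.2524799  -0.01983304  1.2248939 ] [ 0.19571057 -0.01072673 -0.98060303]
{'clock': 0.1, 'q': array([ 1.49709753e+00,  3.59317853e-01,  1.11398891e-02, -3.00969477e-04,
       -1.22411119e+00, -2.88121283e-01]), 'joint_vel': array([-5.23746316e-05,  6.80564193e-04,  1.01041644e-03,  1.64901357e-03,
       -1.13119524e-03,  1.14820387e-03]), 'effort': array([-1.81662657e-03, -5.84765911e+01,  2.94107956e+01,  6.95465505e+00,
       -3.21487700e-03,  4.40982333e-06]), 'position': array([0.23880292, 0.63090662, 0.24945244]), 'tcp_rot': array([ 9.83670858e-01, -1.79975183e-01, -6.08104727e-05,  7.57266125e-04]), 'force': array([0.1604489 , 0.02913492, 0.93427925]), 'moment': array([ 0.03685908, -0.02064271,  0.02660509]), 'grasp_force': 0.0, 'finger_gap': 0.08543006680518947}
```

View pics/scene0.png

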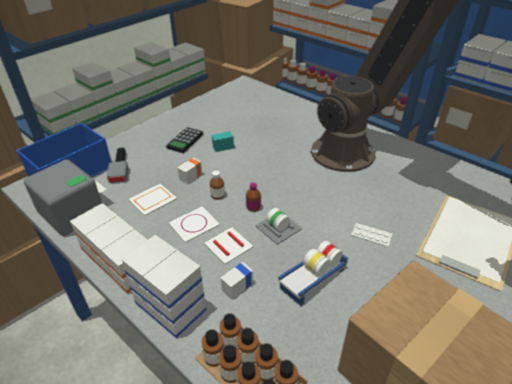

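View pics/top0.png

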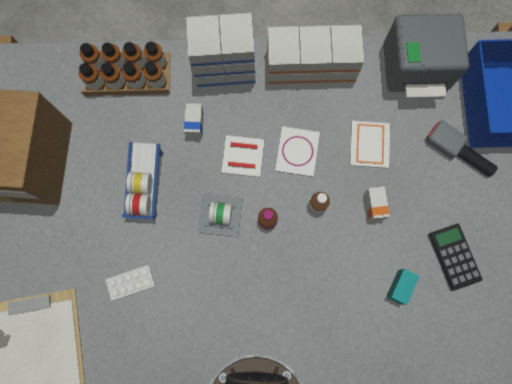

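Candidates in top view: red tub (138,205), with yellow (138,182) and green (220,213) beside it. Bottle: magenta cap (268,217); white-cap decoy (320,201). Carton: orange band (378,203); blue (193,119) and turquoise (404,287) are decoys. Pads: red ribs (243,156), magenta ring (298,151), orange outline (370,144). Lane runs (140,215)→(145,145), with its front at the bottom.

```bash
cat > m.py <<'E'
from h import *
c=dict(np.load('top0.npz')); im=c['img']; hsv=cv2.cvtColor(im,cv2.COLOR_RGB2HSV)
H,S,V=[hsv[...,i].astype(int) for i in range(3)]
masks={'red':((H<6)|(H>174))&(S>150)&(V>90),'mag':(H>150)&(H<174)&(S>80),'or':(H>=6)&(H<17)&(S>150)&(V>120),
'yel':(H>22)&(H<33)&(S>120)&(V>100),'grn':(H>45)&(H<80)&(S>100),'blue':(H>105)&(H<125)&(S>130),'white':(S<40)&(V>185)}
for n,m in masks.items():
    k,l,st,ce=cv2.connectedComponentsWithStats(m.astype(np.uint8))
    for i in range(1,k):
        if st[i,4]<15: continue
        u,v=ce[i]
        if not(100<u<420 and 100<v<240): continue
        pts=np.argwhere(l==i)[:,::-1].astype(np.float32); r=cv2.minAreaRect(pts)
        z=.006
        b=[ray(c,*p,z)[:2].round(3).tolist() for p in cv2.boxPoints(r)]
        print(n,st[i].tolist(),ce[i].round(1),ray(c,u,v,z)[:2].round(4),[round(x,1) for x in r[1]],round(r[2],1),b)
E
python3 m.py; python3 - <<'E'
import cv2
im=cv2.imread('pics/top0.png')[95:245,110:410]
cv2.imwrite('pics/crop1.png',cv2.resize(im,None,fx=2.6,fy=2.6,interpolation=cv2.INTER_CUBIC))
E
```

```text
red [232, 143, 24, 5, 55] [243.3 145.2] [0.6417 0.0144] [23.3, 2.3] 6.0 [[0.643, 0.044], [0.649, 0.043], [0.641, -0.016], [0.635, -0.016]]
red [229, 163, 25, 4, 57] [240.7 164.6] [0.59  0.022] [24.2, 2.3] 5.7 [[0.591, 0.052], [0.597, 0.052], [0.589, -0.01], [0.583, -0.009]]
red [133, 194, 8, 20, 109] [135.7 203.2] [0.4966 0.2886] [6.4, 19.5] 6.0 [[0.473, 0.298], [0.522, 0.294], [0.52, 0.278], [0.47, 0.282]]
mag [263, 209, 10, 11, 84] [267.7 214.3] [ 0.4591 -0.0431] [10.0, 9.0] 90.0 [[0.473, -0.032], [0.472, -0.054], [0.447, -0.054], [0.447, -0.031]]
mag [259, 223, 14, 6, 16] [265.2 226.6] [ 0.428  -0.0359] [13.6, 3.0] 17.1 [[0.43, -0.018], [0.438, -0.021], [0.427, -0.053], [0.419, -0.05]]
or [371, 207, 17, 8, 106] [379.3 210.2] [ 0.4615 -0.3244] [6.4, 16.2] 84.3 [[0.468, -0.303], [0.471, -0.345], [0.455, -0.345], [0.452, -0.304]]
yel [134, 173, 8, 20, 123] [136.9 182.5] [0.5502 0.2866] [6.8, 19.2] 3.2 [[0.526, 0.295], [0.576, 0.294], [0.575, 0.277], [0.525, 0.278]]
grn [216, 203, 8, 20, 115] [219.3 212.6] [0.4669 0.0784] [5.8, 19.5] 7.1 [[0.444, 0.089], [0.493, 0.082], [0.491, 0.068]
[... 1870 characters left out ...]
07]]
white [318, 194, 8, 8, 51] [321.7 197.4] [ 0.4987 -0.181 ] [7.0, 7.0] 90.0 [[0.508, -0.172], [0.507, -0.19], [0.489, -0.189], [0.49, -0.171]]
white [126, 197, 3, 9, 20] [127.  200.8] [0.5035 0.3104] [8.0, 2.0] 90.0 [[0.513, 0.313], [0.513, 0.308], [0.493, 0.308], [0.493, 0.313]]
white [140, 198, 6, 10, 56] [142.5 202.4] [0.4984 0.2714] [9.0, 5.0] 90.0 [[0.51, 0.278], [0.509, 0.265], [0.486, 0.265], [0.487, 0.277]]
white [210, 205, 4, 10, 26] [211.1 209.5] [0.4752 0.0987] [2.9, 9.2] 14.0 [[0.465, 0.105], [0.488, 0.099], [0.486, 0.092], [0.463, 0.098]]
white [224, 207, 6, 11, 56] [226.5 211.9] [0.4682 0.0602] [10.0, 5.0] 90.0 [[0.481, 0.066], [0.48, 0.054], [0.455, 0.054], [0.455, 0.067]]
```

View pics/crop1.png

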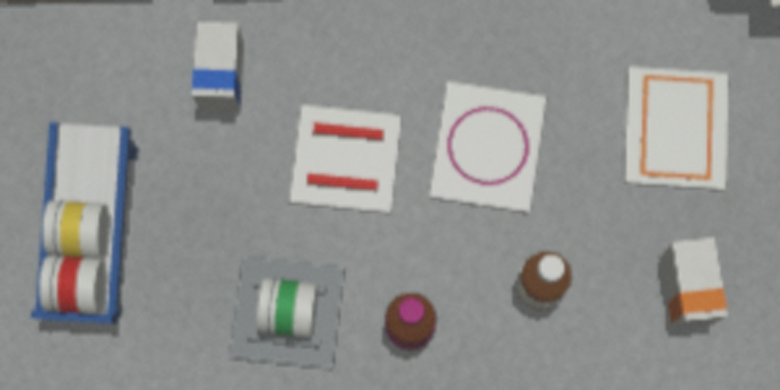

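The crop confirms the choices: red tub (70,285), magenta-cap bottle (411,310), orange carton (697,280). Next I refine these at the right heights.

```bash
cat > m2.py <<'E'
from m import *
print('-----')
def tub(n,box,zc):
    m=masks[n].copy(); k=np.zeros_like(m); k[box[1]:box[3],box[0]:box[2]]=1; p=np.argwhere(m&k)[:,::-1].astype(np.float32)
    r=cv2.minAreaRect(p); u,v=r[0]
    print(n,'x',ray(c,u,v,zc)[0].round(4),'y',ray(c,u,v,zc+.018)[1].round(4))
tub('red',(120,190,150,220),.049);tub('yel',(120,170,150,198),.057);tub('grn',(200,195,230,230),.032)
def fill(seed,box):   # pad quad
    p=np.argwhere(((V>165)&(S<60)|(S>90)&(V>90))[box[1]:box[3],box[0]:box[2]])[:,::-1]+[box[0],box[1]]
    w=np.array([ray(c,*q,.006)[:2] for q in p],np.float32); r=cv2.minAreaRect(w); print(seed,np.round(r[0],4),np.round(r[1],3),round(r[2],1))
fill('ptub',(218,131,268,180));fill('pbot',(272,122,324,180));fill('pcar',(345,116,396,170))
# carton top z=.055
p=np.argwhere((masks['white']|masks['or'])[184:222,362:392])[:,::-1]+[362,184]
r=cv2.minAreaRect(np.array([ray(c,*q,.055)[:2] for q in p],np.float32)); print('carton',r)
print('bottle cap', ray(c,267.7,214.3,.095))
s=dict(np.load('scene0.npz'));hs=cv2.cvtColor(s['img'],cv2.COLOR_RGB2HSV).astype(int)
m=(hs[...,0]>150)&(hs[...,0]<174)&(hs[...,1]>80); m[:175]=0;m[215:]=0
p=np.argwhere(m)[:,::-1];p=p[(p[:,0]>240)&(p[:,0]<270)];print(p.min(0),p.max(0))
cp=p[p[:,1]<p[:,1].min()+6].mean(0);print('scene cap',cp,ray(s,*cp,.09))
E
python3 m2.py | sed '1,/-----/d'
```

```text
red x 0.4877 y 0.2728
yel x 0.5378 y 0.2687
grn x 0.4625 y 0.0748
ptub [0.6151 0.0167] [0.1   0.101] 82.3
pbot [ 0.6237 -0.1247] [0.1   0.121] 79.4
pcar [ 0.6379 -0.3136] [0.1   0.121] 84.4
carton ((0.47410234808921814, -0.3104548156261444), (0.07087385654449463, 0.03968887776136398), 4.870148658752441)
bottle cap [ 0.44397027 -0.04146514  0.095     ]
[247 183] [260 209]
scene cap [252.68421053 185.44736842] [ 0.4454543 -0.0382721  0.09     ]
```

```bash
cat > go.py <<'E'
import sys; from h import *
from scipy.spatial.transform import Rotation as Ro
s=manip.get_state(); x,y,z,psi=map(float,sys.argv[1:5])
R=Ro.from_quat(s['tcp_rot']); T=Ro.from_matrix(np.array([[np.cos(psi),np.sin(psi),0],[np.sin(psi),-np.cos(psi),0],[0,0,-1]]))
d=np.array([x,y,z])-s['position']
print('clk',round(s['clock'],2),'pos',s['position'].round(4),'F',np.round(s['force'],1),'gap',s['finger_gap'].round(4),'gf',round(s['grasp_force'],1))
print('shift units after turn',(T.inv().apply(d)/.025).round(2),'before turn',(R.inv().apply(d)/.025).round(2),'turn units',((R.inv()*T).as_rotvec()/.15).round(2))
E
python3 go.py .488 .273 .13 -.08
```

```text
Traceback (most recent call last):
  File "go.py", line 6, in <module>
    print('clk',round(s['clock'],2),'pos',s['position'].round(4),'F',np.round(s['force'],1),'gap',s['finger_gap'].round(4),'gf',round(s['grasp_force'],1))
                                                                                                  ^^^^^^^^^^^^^^^^^^^^^
AttributeError: 'float' object has no attribute 'round'
```

>>> servo_tool:
  series:
    - [[0, 0, 0], [0, 0, -0.94], -1]
    - [[0, 0, 0], [0, 0, -0.94], -1]
    - [[0.8, 1, 0], [0, 0, 0], -1]
    - [[0.8, 1, 0], [0, 0, 0], -1]
    - [[0.8, 1, 0], [0, 0, 0], -1]
    - [[0.8, 1, 0], [0, 0, 0], -1]
    - [[0.8, 1, 0], [0, 0, 0], -1]
    - [[0.8, 1, 0], [0, 0, 0], -1]
    - [[0.8, 1, 0], [0, 0, 0], -1]
    - [[0.8, 1, 0], [0, 0, 0], -1]

```text
clock: 1.35
position: [0.3832, 0.4175, 0.2503]
tcp_rot: [0.999, -0.04, -0.0, 0.0]
force: [0.8, 0.4, -0.8]
finger_gap: 0.0854
grasp_force: 0.0
```

```bash
python3 go.py .488 .273 .12 -.08
```

```text
Traceback (most recent call last):
  File "go.py", line 6, in <module>
    print('clk',round(s['clock'],2),'pos',s['position'].round(4),'F',np.round(s['force'],1),'gap',s['finger_gap'].round(4),'gf',round(s['grasp_force'],1))
                                                                                                  ^^^^^^^^^^^^^^^^^^^^^
AttributeError: 'float' object has no attribute 'round'
```

```bash
sed -i "s/s\['finger_gap'\].round(4)/round(s['finger_gap'],4)/" go.py; python3 go.py .488 .273 .12 -.08
```

```text
clk 1.35 pos [0.3832 0.4175 0.2503] F [ 0.8  0.4 -0.8] gap 0.0854 gf 0.0
shift units after turn [4.64 5.43 5.21] before turn [4.64 5.43 5.21] turn units [0. 0. 0.]
```

>>> servo_tool:
  series:
    - [[0.7, 0.8, 0], [0, 0, 0], -1]
    - [[0.7, 0.8, 0], [0, 0, 0], -1]
    - [[0.7, 0.8, 0], [0, 0, 0], -1]
    - [[0.7, 0.8, 0.2], [0, 0, 0], -1]
    - [[0.7, 0.8, 0.5], [0, 0, 0], -1]
    - [[0.64, 0.8, 0.8], [0, 0, 0], -1]
    - [[0.5, 0.63, 1], [0, 0, 0], -1]
    - [[0, 0, 1], [0, 0, 0], -1]
    - [[0, 0, 1], [0, 0, 0], -1]
    - [[0, 0, 0.5], [0, 0, 0], -1]

```text
clock: 2.6
position: [0.4869, 0.2735, 0.1241]
tcp_rot: [0.999, -0.04, -0.001, 0.001]
force: [0.2, 0.7, 0.0]
finger_gap: 0.0856
grasp_force: 0.0
```

```bash
python3 go.py .488 .273 .055 -.08; python3 - <<'E'
from h import *
c=cap('top'); s=cap('scene')
p=manip.get_state()['position']
a=c['img'][150:260,80:210]; u,v=proj(s,p).astype(int); print(u,v,proj(c,p))
b=s['img'][max(v-60,0):v+80,u-80:u+80]
a=cv2.resize(a,(390,330),interpolation=2);b=cv2.resize(b,(400,int(b.shape[0]*2.5)),interpolation=2)[:330]
b=np.pad(b,((0,330-b.shape[0]),(0,0),(0,0)))
cv2.imwrite('pics/red1.png',np.hstack([a,b])[...,::-1])
E
```

```text
clk 2.6 pos [0.4869 0.2735 0.1241] F [0.2 0.7 0. ] gap 0.0856 gf 0.0
shift units after turn [0.04 0.02 2.76] before turn [0.05 0.01 2.76] turn units [ 0.01  0.01 -0.  ]
331 234 [129.15622122 197.44051559]
```

View pics/red1.png

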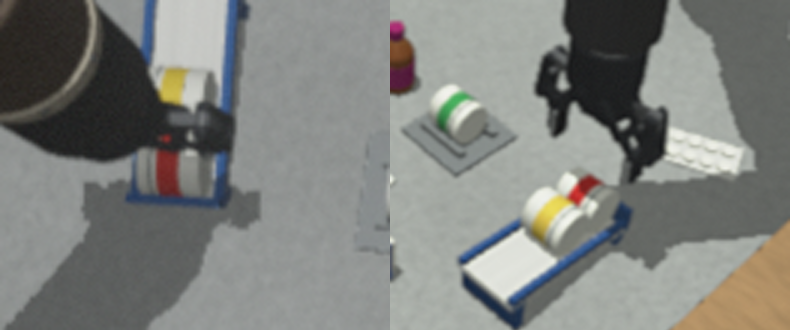

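The jaws straddle the red tub (around (635,170) in the right half), aligned along its axis. I'll descend and grip.

>>> servo_tool:
  series:
    - [[0, 0, 0.9], [0, 0, 0], -1]
    - [[0, 0, 0.9], [0, 0, 0], -1]
    - [[0, 0, 0.8], [0, 0, 0], -1]
    - [[0, 0, 0.15], [0, 0, 0], -1]
    - [[0, 0, 0], [0, 0, 0], 1]
    - [[0, 0, 0], [0, 0, 0], 1]
    - [[0, 0, 0], [0, 0, 0], 1]
    - [[0, 0, 0], [0, 0, 0], 1]
    - [[0, 0, 0], [0, 0, 0], 1]
    - [[0, 0, 0], [0, 0, 0], 1]

```text
clock: 3.95
position: [0.4879, 0.2752, 0.0579]
tcp_rot: [0.999, -0.04, 0.001, -0.001]
force: [-1.3, -0.7, 6.9]
finger_gap: 0.0492
grasp_force: 61.9
```

>>> servo_tool:
  series:
    - [[0, 0, -0.5], [0, 0, 0], 1]
    - [[0, 0, -0.8], [0, 0, 0], 1]
    - [[0, 0, -0.8], [0, 0, 0], 1]
    - [[0, 0, -0.8], [0, 0, 0], 1]
    - [[0, 0, -0.8], [0, 0, 0], 1]
    - [[0, 0, -0.3], [0, 0, 0.36], 1]
    - [[0.2, 0.4, 0], [0, 0, 0], 1]
    - [[0.4, 0.8, 0], [0, 0, 0], 1]
    - [[0.4, 0.8, 0], [0, 0, 0], 1]
    - [[0.4, 0.8, 0], [0, 0, 0], 1]

```text
clock: 5.2
position: [0.5125, 0.199, 0.1562]
tcp_rot: [0.998, -0.066, -0.0, 0.0]
force: [-0.2, 1.1, -1.1]
finger_gap: 0.0495
grasp_force: 62.1
```

```bash
python3 go.py .615 .0167 .14 -.134;python3 - <<'E'
from h import *
c=cap('top');s=cap('scene')
cv2.imwrite('pics/red2.png',np.hstack([cv2.resize(c['img'][120:260,80:210],(390,420)),cv2.resize(s['img'][190:330,230:360],(390,420))])[...,::-1])
E
```

```text
clk 5.2 pos [0.5125 0.199  0.1562] F [-0.2  1.1 -1.1] gap 0.0495 gf 62.1
shift units after turn [5.04 6.68 0.65] before turn [5.03 6.69 0.65] turn units [0.   0.01 0.01]
```

View pics/red2.png

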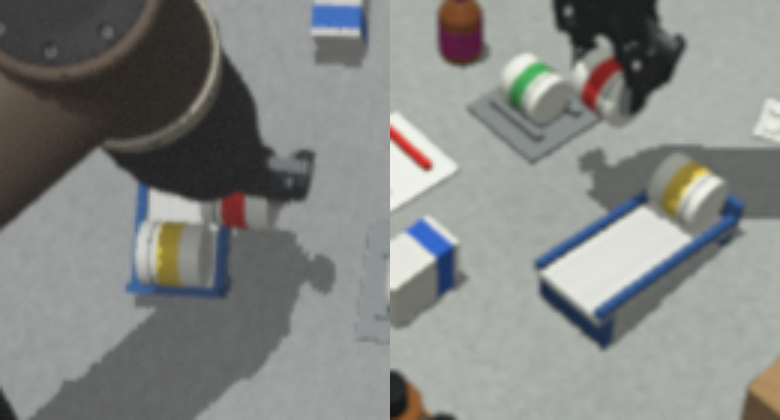

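Yellow has rolled to the front stop and red is held between the jaws. On to the red cradle.

>>> servo_tool:
  series:
    - [[0.55, 0.74, 0], [0, 0, 0], 1]
    - [[0.55, 0.74, 0], [0, 0, 0], 1]
    - [[0.55, 0.74, 0], [0, 0, 0], 1]
    - [[0.55, 0.74, 0], [0, 0, 0], 1]
    - [[0.55, 0.74, 0], [0, 0, 0], 1]
    - [[0.55, 0.74, 0], [0, 0, 0], 1]
    - [[0.55, 0.74, 0], [0, 0, 0], 1]
    - [[0.55, 0.74, 0], [0, 0, 0], 1]
    - [[0.5, 0.65, 0.6], [0, 0, 0], 1]
    - [[0, 0, 0.8], [0, 0, 0], 1]

```text
clock: 6.55
position: [0.6125, 0.0201, 0.1203]
tcp_rot: [0.998, -0.067, -0.0, -0.0]
force: [-1.4, -0.1, -1.0]
finger_gap: 0.0491
grasp_force: 62.3
```

```bash
python3 go.py .615 .0167 .042 -.134
```

```text
clk 6.55 pos [0.6125 0.0201 0.1203] F [-1.4 -0.1 -1. ] gap 0.0491 gf 62.3
shift units after turn [0.12 0.12 3.13] before turn [0.12 0.12 3.13] turn units [-0.    0.   -0.01]
```

>>> servo_tool:
  series:
    - [[0.12, 0.12, 0.7], [0, 0, 0], 1]
    - [[0, 0, 0.7], [0, 0, 0], 1]
    - [[0, 0, 0.5], [0, 0, 0], 1]
    - [[0, 0, 0.3], [0, 0, 0], 1]
    - [[0, 0, 0.2], [0, 0, 0], 1]
    - [[0, 0, 0.2], [0, 0, 0], 1]
    - [[0, 0, 0.1], [0, 0, 0], 1]
    - [[0, 0, 0.1], [0, 0, 0], 1]
    - [[0, 0, 0], [0, 0, 0], 1]
    - [[0, 0, 0], [0, 0, 0], 1]

```text
clock: 7.8
position: [0.6149, 0.0181, 0.0517]
tcp_rot: [0.998, -0.067, 0.0, -0.0]
force: [-0.5, -0.3, -1.1]
finger_gap: 0.0493
grasp_force: 62.3
```

```bash
python3 go.py .615 .0167 .042 -.134
```

```text
clk 7.8 pos [0.6149 0.0181 0.0517] F [-0.5 -0.3 -1.1] gap 0.0493 gf 62.3
shift units after turn [0.01 0.05 0.39] before turn [0.01 0.05 0.39] turn units [-0. -0.  0.]
```

>>> servo_tool:
  series:
    - [[0, 0, 0.1], [0, 0, 0], 1]
    - [[0, 0, 0.1], [0, 0, 0], 1]
    - [[0, 0, 0.08], [0, 0, 0], 1]
    - [[0, 0, 0.08], [0, 0, 0], 1]
    - [[0, 0, 0], [0, 0, 0], 1]
    - [[0, 0, 0], [0, 0, 0], 1]
    - [[0, 0, 0], [0, 0, 0], 0.2]
    - [[0, 0, 0], [0, 0, 0], -0.5]
    - [[0, 0, 0], [0, 0, 0], -1]
    - [[0, 0, 0], [0, 0, 0], -1]

```text
clock: 9.05
position: [0.6148, 0.018, 0.0427]
tcp_rot: [0.998, -0.067, 0.0, -0.0]
force: [0.2, 0.2, -0.0]
finger_gap: 0.0854
grasp_force: 0.0
```

>>> servo_tool:
  series:
    - [[0, 0, 0], [0, 0, 0], -1]
    - [[0, 0, 0], [0, 0, 0], -1]
    - [[0, 0, -0.5], [0, 0, 0], -1]
    - [[0, 0, -1], [0, 0, 0], -1]
    - [[0, 0, -1], [0, 0, 0], -1]
    - [[0, 0, -1], [0, 0, 0], -1]
    - [[0, 0, -0.5], [0, 0, 0], -1]
    - [[-0.6, -0.3, 0], [0, 0, 0], -1]
    - [[-0.8, -0.3, 0], [0, 0, 0], -1]
    - [[-0.8, -0.3, 0], [0, 0, 0], -1]

```text
clock: 10.3
position: [0.5612, 0.048, 0.1414]
tcp_rot: [0.998, -0.067, -0.001, 0.0]
force: [-0.4, 0.3, 0.3]
finger_gap: 0.0855
grasp_force: 0.0
```

```bash
python3 go.py .4625 .0748 .12 -.12;python3 - <<'E'
from h import *
c=cap('top');s=cap('scene')
cv2.imwrite('pics/red3.png',np.hstack([cv2.resize(c['img'][120:250,190:320],(390,390)),cv2.resize(s['img'][180:310,200:330],(390,390))])[...,::-1])
E
```

```text
clk 10.3 pos [0.5612 0.048  0.1414] F [-0.4  0.3  0.3] gap 0.0855 gf 0.0
shift units after turn [-4.05 -0.59  0.86] before turn [-4.06 -0.53  0.86] turn units [ 0.    0.01 -0.09]
```

View pics/red3.png

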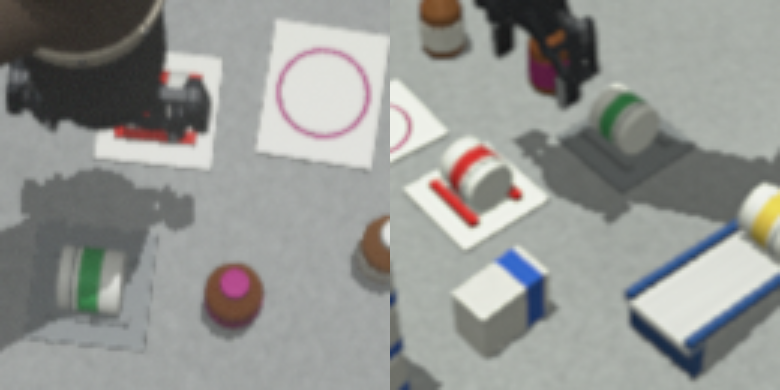

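The red tub lies between the red ribs (right half, (475,175)). Next is the green tub at (92,280), left half.

>>> servo_tool:
  series:
    - [[-0.7, -0.1, 0], [0, 0, -0.09], -1]
    - [[-0.7, -0.1, 0], [0, 0, 0], -1]
    - [[-0.7, -0.1, 0], [0, 0, 0], -1]
    - [[-0.7, -0.1, 0], [0, 0, 0], -1]
    - [[-0.7, -0.05, 0.2], [0, 0, 0], -1]
    - [[-0.25, 0, 0.5], [0, 0, 0], -1]
    - [[0, 0, 0.4], [0, 0, 0], -1]
    - [[0, 0, 0], [0, 0, 0], -1]
    - [[0, 0, 0], [0, 0, 0], -1]
    - [[0, 0, 0], [0, 0, 0], -1]

```text
clock: 11.65
position: [0.472, 0.0703, 0.1152]
tcp_rot: [0.998, -0.06, 0.0, -0.0]
force: [-1.1, 0.4, -0.3]
finger_gap: 0.0853
grasp_force: 0.0
```

```bash
python3 go.py .4625 .0748 .041 -.12
```

```text
clk 11.65 pos [0.472  0.0703 0.1152] F [-1.1  0.4 -0.3] gap 0.0853 gf 0.0
shift units after turn [-0.4  -0.13  2.97] before turn [-0.4  -0.13  2.97] turn units [-0. -0. -0.]
```

>>> servo_tool:
  series:
    - [[-0.4, -0.13, 0.4], [0, 0, 0], -1]
    - [[0, 0, 0.8], [0, 0, 0], -1]
    - [[0, 0, 0.8], [0, 0, 0], -1]
    - [[0, 0, 0.7], [0, 0, 0], -1]
    - [[0, 0, 0.27], [0, 0, 0], -1]
    - [[0, 0, 0], [0, 0, 0], 0]
    - [[0, 0, 0], [0, 0, 0], 1]
    - [[0, 0, 0], [0, 0, 0], 1]
    - [[0, 0, 0], [0, 0, 0], 1]
    - [[0, 0, 0], [0, 0, 0], 1]

```text
clock: 12.9
position: [0.4626, 0.0751, 0.0415]
tcp_rot: [0.998, -0.06, 0.001, -0.0]
force: [-0.9, 0.7, 7.2]
finger_gap: 0.0491
grasp_force: 62.2
```

>>> servo_tool:
  series:
    - [[0, 0, 0], [0, 0, 0], 1]
    - [[0, 0, -0.6], [0, 0, 0], 1]
    - [[0, 0, -0.8], [0, 0, 0], 1]
    - [[0, 0, -0.8], [0, 0, 0], 1]
    - [[0, 0, -0.8], [0, 0, 0], 1]
    - [[0, 0, -0.8], [0, 0, 0], 1]
    - [[0, 0, -0.8], [0, 0, -0.27], 1]
    - [[0.2, -0.6, 0], [0, 0, 0], 1]
    - [[0.4, -0.9, 0], [0, 0, 0], 1]
    - [[0.4, -0.9, 0], [0, 0, 0], 1]

```text
clock: 14.15
position: [0.4924, 0.1342, 0.155]
tcp_rot: [0.999, -0.04, -0.0, 0.0]
force: [0.1, 0.1, -0.2]
finger_gap: 0.0491
grasp_force: 62.1
```

```bash
python3 go.py .5435 .2682 .12 -.08; python3 - <<'E'
from h import *
s=cap('scene');c=cap('top')
cv2.imwrite('pics/grn1.png',np.hstack([cv2.resize(c['img'][120:250,80:230],(390,338)),cv2.resize(s['img'][180:310,230:380],(390,338))])[...,::-1])
E
```

```text
clk 14.15 pos [0.4924 0.1342 0.155 ] F [ 0.1  0.1 -0.2] gap 0.0491 gf 62.1
shift units after turn [ 1.61 -5.51  1.4 ] before turn [ 1.61 -5.51  1.4 ] turn units [0.   0.01 0.  ]
```

View pics/grn1.png

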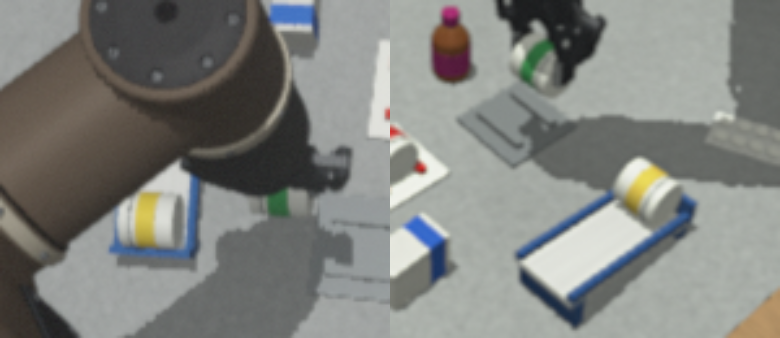

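Green is held and yellow rests at the stop (150,220). Next, move above the lane.

>>> servo_tool:
  series:
    - [[0.2, -0.7, 0], [0, 0, 0], 1]
    - [[0.2, -0.7, 0], [0, 0, 0], 1]
    - [[0.2, -0.7, 0], [0, 0, 0], 1]
    - [[0.2, -0.7, 0], [0, 0, 0], 1]
    - [[0.2, -0.7, 0], [0, 0, 0], 1]
    - [[0.2, -0.7, 0], [0, 0, 0], 1]
    - [[0.2, -0.6, 0], [0, 0, 0], 1]
    - [[0.2, -0.3, 0], [0, 0, 0], 1]
    - [[0, 0, 0.6], [0, 0, 0], 1]
    - [[0, 0, 0.6], [0, 0, 0], 1]

```text
clock: 15.5
position: [0.5412, 0.2558, 0.1244]
tcp_rot: [0.999, -0.04, -0.0, 0.0]
force: [-0.5, -0.1, 0.6]
finger_gap: 0.049
grasp_force: 62.2
```

```bash
python3 go.py .5445 .2682 .070 -.08
```

```text
clk 15.5 pos [0.5412 0.2558 0.1244] F [-0.5 -0.1  0.6] gap 0.049 gf 62.2
shift units after turn [ 0.09 -0.5   2.17] before turn [ 0.09 -0.51  2.17] turn units [ 0.    0.01 -0.  ]
```

>>> servo_tool:
  series:
    - [[0.09, -0.4, 0], [0, 0, 0], 1]
    - [[0, -0.08, 0.4], [0, 0, 0], 1]
    - [[0, 0, 0.6], [0, 0, 0], 1]
    - [[0, 0, 0.4], [0, 0, 0], 1]
    - [[0, 0, 0.25], [0, 0, 0], 1]
    - [[0, 0, 0.15], [0, 0, 0], 1]
    - [[0, 0, 0.1], [0, 0, 0], 1]
    - [[0, 0, 0.05], [0, 0, 0], 1]
    - [[0, 0, 0], [0, 0, 0], 1]
    - [[0, 0, 0], [0, 0, 0], 1]

```text
clock: 16.75
position: [0.5451, 0.2683, 0.0773]
tcp_rot: [0.999, -0.04, 0.0, -0.0]
force: [-0.7, -0.2, -0.7]
finger_gap: 0.0491
grasp_force: 62.1
```

```bash
python3 go.py .5445 .2682 .067 -.08
```

```text
clk 16.75 pos [0.5451 0.2683 0.0773] F [-0.7 -0.2 -0.7] gap 0.0491 gf 62.1
shift units after turn [-0.02  0.01  0.41] before turn [-0.02  0.01  0.41] turn units [-0. -0.  0.]
```

>>> servo_tool:
  series:
    - [[0, 0, 0.1], [0, 0, 0], 1]
    - [[0, 0, 0.1], [0, 0, 0], 1]
    - [[0, 0, 0.08], [0, 0, 0], 1]
    - [[0, 0, 0.06], [0, 0, 0], 1]
    - [[0, 0, 0], [0, 0, 0], 1]
    - [[0, 0, 0], [0, 0, 0], 1]
    - [[0, 0, 0], [0, 0, 0], 0.4]
    - [[0, 0, 0], [0, 0, 0], 0]
    - [[0, 0, 0], [0, 0, 0], -0.5]
    - [[0, 0, 0], [0, 0, 0], -1]

```text
clock: 18.0
position: [0.545, 0.2683, 0.0687]
tcp_rot: [0.999, -0.04, 0.0, -0.0]
force: [-1.2, 0.8, -0.2]
finger_gap: 0.0799
grasp_force: 0.0
```

>>> servo_tool:
  series:
    - [[0, 0, 0], [0, 0, 0], -1]
    - [[0, 0, 0], [0, 0, 0], -1]
    - [[0, 0, -0.5], [0, 0, 0], -1]
    - [[0, 0, -0.9], [0, 0, 0], -1]
    - [[0, 0, -1], [0, 0, 0], -1]
    - [[0, 0, -1], [0, 0, 0], -1]
    - [[0, 0, -1], [0, 0, 0], -1]
    - [[0, 0, -0.5], [0, 0, 0], -1]
    - [[-0.3, 0.8, 0], [0, 0, 0], -1]
    - [[-0.4, 1, 0], [0, 0, 0], -1]

```text
clock: 19.25
position: [0.5228, 0.2236, 0.1902]
tcp_rot: [0.999, -0.04, -0.001, 0.0]
force: [0.7, 0.0, -0.3]
finger_gap: 0.0853
grasp_force: 0.0
```

```bash
python3 go.py .444 -.041 .18 -.08; python3 - <<'E'
from h import *
s=cap('scene');c=cap('top')
cv2.imwrite('pics/grn2.png',np.hstack([cv2.resize(c['img'][120:250,80:230],(390,338)),cv2.resize(s['img'][180:310,230:380],(390,338))])[...,::-1])
E
```

```text
clk 19.25 pos [0.5228 0.2236 0.1902] F [ 0.7  0.  -0.3] gap 0.0853 gf 0.0
shift units after turn [-2.3  10.8   0.41] before turn [-2.3  10.8   0.42] turn units [0.01 0.01 0.  ]
```

View pics/grn2.png

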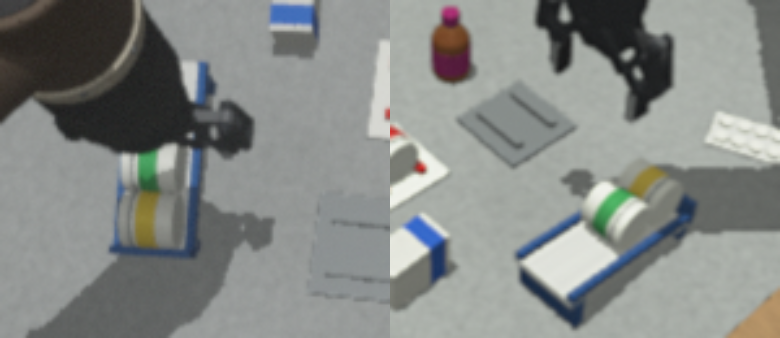

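Green sits directly behind yellow in the lane. Now the bottle.

>>> servo_tool:
  series:
    - [[-0.23, 1, 0], [0, 0, 0], -1]
    - [[-0.23, 1, 0], [0, 0, 0], -1]
    - [[-0.23, 1, 0], [0, 0, 0], -1]
    - [[-0.23, 1, 0], [0, 0, 0], -1]
    - [[-0.23, 1, 0], [0, 0, 0], -1]
    - [[-0.23, 1, 0], [0, 0, 0], -1]
    - [[-0.23, 1, 0], [0, 0, 0], -1]
    - [[-0.23, 1, 0], [0, 0, 0], -1]
    - [[-0.23, 1, 0], [0, 0, 0], -1]
    - [[-0.2, 0.8, 0], [0, 0, 0], -1]

```text
clock: 20.6
position: [0.4471, -0.0165, 0.1911]
tcp_rot: [0.999, -0.04, 0.0, -0.0]
force: [0.9, -0.3, -0.3]
finger_gap: 0.0851
grasp_force: 0.0
```

>>> servo_tool:
  series:
    - [[0, 0, 0], [0, 0, 0], -1]
    - [[0, 0, 0.5], [0, 0, 0], -1]
    - [[0, 0, 0], [0, 0, 0], -1]
    - [[0, 0, 0], [0, 0, 0], -1]
    - [[0, 0, 0], [0, 0, 0], -1]
    - [[0, 0, 0], [0, 0, 0], -1]
    - [[0, 0, 0], [0, 0, 0], -1]
    - [[0, 0, 0], [0, 0, 0], -1]
    - [[0, 0, 0], [0, 0, 0], -1]
    - [[0, 0, 0], [0, 0, 0], -1]

```text
clock: 21.85
position: [0.4478, -0.0149, 0.1786]
tcp_rot: [0.999, -0.04, 0.0, -0.0]
force: [0.4, 0.3, 0.7]
finger_gap: 0.0856
grasp_force: 0.0
```

```bash
python3 go.py .4447 -.040 .055 -.08; python3 - <<'E'
from h import *
s=cap('scene');hs=cv2.cvtColor(s['img'],cv2.COLOR_RGB2HSV).astype(int)
m=(hs[...,0]>150)&(hs[...,0]<174)&(hs[...,1]>80); m[:175]=0;m[215:]=0
p=np.argwhere(m)[:,::-1];p=p[(p[:,0]>240)&(p[:,0]<270)];print(p.min(0),p.max(0))
E
```

```text
clk 21.85 pos [ 0.4478 -0.0149  0.1786] F [0.4 0.3 0.7] gap 0.0856 gf 0.0
shift units after turn [-0.04  1.01  4.94] before turn [-0.04  1.01  4.94] turn units [-0. -0.  0.]
[247 183] [260 209]
```

>>> servo_tool:
  series:
    - [[-0.04, 0.6, 0], [0, 0, 0], -1]
    - [[0, 0.4, 0], [0, 0, 0], -1]
    - [[0, 0, 0.5], [0, 0, 0], -1]
    - [[0, 0, 0.7], [0, 0, 0], -1]
    - [[0, 0, 0.8], [0, 0, 0], -1]
    - [[0, 0, 0.8], [0, 0, 0], -1]
    - [[0, 0, 0.8], [0, 0, 0], -1]
    - [[0, 0, 0.7], [0, 0, 0], -1]
    - [[0, 0, 0.5], [0, 0, 0], -1]
    - [[0, 0, 0], [0, 0, 0], -1]

```text
clock: 23.15
position: [0.4441, -0.04, 0.0575]
tcp_rot: [0.999, -0.04, -0.001, 0.0]
force: [-0.7, 0.3, 1.1]
finger_gap: 0.0854
grasp_force: 0.0
```

>>> servo_tool:
  series:
    - [[0, 0, 0], [0, 0, 0], -0.4]
    - [[0, 0, 0], [0, 0, 0], -0.2]
    - [[0, 0, 0], [0, 0, 0], 0]
    - [[0, 0, 0], [0, 0, 0], 0.1]
    - [[0, 0, 0], [0, 0, 0], 0.2]
    - [[0, 0, 0], [0, 0, 0], 0.4]
    - [[0, 0, 0], [0, 0, 0], 1]
    - [[0, 0, 0], [0, 0, 0], 1]
    - [[0, 0, 0], [0, 0, 0], 1]
    - [[0, 0, 0], [0, 0, 0], 1]

```text
clock: 24.4
position: [0.4454, -0.0396, 0.0595]
tcp_rot: [0.999, -0.04, 0.001, -0.0]
force: [-1.0, -0.4, 6.5]
finger_gap: 0.0455
grasp_force: 60.7
```

```bash
python3 go.py .6237 -.1247 .12 -.08
```

```text
clk 24.4 pos [ 0.4454 -0.0396  0.0595] F [-1.  -0.4  6.5] gap 0.0455 gf 60.7
shift units after turn [ 7.38  2.82 -2.42] before turn [ 7.38  2.83 -2.41] turn units [-0.   -0.01  0.  ]
```

>>> servo_tool:
  series:
    - [[0, 0, -0.2], [0, 0, 0], 1]
    - [[0, 0, -0.4], [0, 0, 0], 1]
    - [[0, 0, -0.5], [0, 0, 0], 1]
    - [[0, 0, -0.5], [0, 0, 0], 1]
    - [[0, 0, -0.5], [0, 0, 0], 1]
    - [[0, 0, -0.3], [0, 0, 0], 1]
    - [[0, 0, 0], [0, 0, 0], 1]
    - [[0, 0, 0], [0, 0, 0], 1]
    - [[0, 0, 0], [0, 0, 0], 1]
    - [[0, 0, 0], [0, 0, 0], 1]

```text
clock: 25.65
position: [0.4446, -0.0398, 0.1182]
tcp_rot: [0.999, -0.04, -0.0, 0.0]
force: [-0.8, 0.3, -1.9]
finger_gap: 0.0452
grasp_force: 61.5
```

```bash
python3 go.py .6237 -.1247 .12 -.08; python3 - <<'E'
from h import *
s=cap('scene');p=manip.get_state()['position'];print(proj(s,p))
cv2.imwrite('pics/bot1.png',cv2.resize(s['img'][130:230,190:320],(650,500),interpolation=2)[...,::-1])
E
```

```text
clk 25.65 pos [ 0.4446 -0.0398  0.1182] F [-0.8  0.3 -1.9] gap 0.0452 gf 61.5
shift units after turn [ 7.41  2.81 -0.07] before turn [ 7.41  2.81 -0.08] turn units [0. 0. 0.]
[252.39131773 177.82930829]
```

View pics/bot1.png

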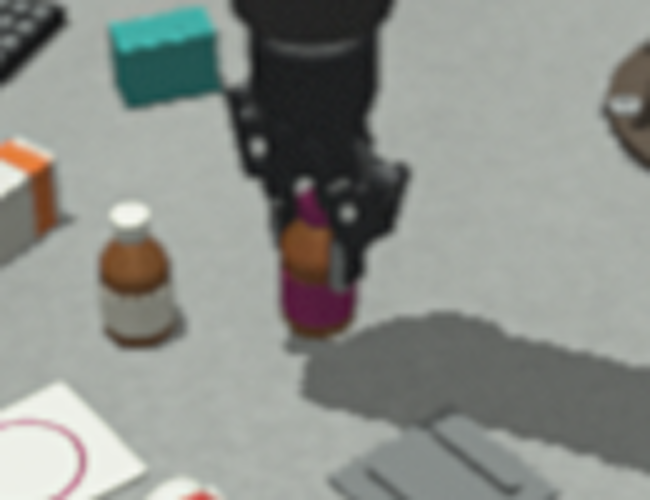

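The bottle hangs upright in the jaws, gripped at the shoulder (315,260). Move it to the ring.

>>> servo_tool:
  series:
    - [[0.4, 0.15, -0.2], [0, 0, 0], 1]
    - [[0.8, 0.3, 0], [0, 0, 0], 1]
    - [[0.8, 0.3, 0], [0, 0, 0], 1]
    - [[0.8, 0.3, 0], [0, 0, 0], 1]
    - [[0.8, 0.3, 0], [0, 0, 0], 1]
    - [[0.8, 0.3, 0], [0, 0, 0], 1]
    - [[0.8, 0.3, 0], [0, 0, 0], 1]
    - [[0.8, 0.3, 0], [0, 0, 0], 1]
    - [[0.8, 0.3, 0], [0, 0, 0], 1]
    - [[0.6, 0.25, 0], [0, 0, 0], 1]

```text
clock: 26.95
position: [0.6249, -0.1251, 0.1234]
tcp_rot: [0.999, -0.04, -0.0, 0.0]
force: [0.9, 0.3, -1.0]
finger_gap: 0.0453
grasp_force: 61.5
```

>>> servo_tool:
  series:
    - [[0, 0, 0.2], [0, 0, 0], 1]
    - [[0, 0, 0.5], [0, 0, 0], 1]
    - [[0, 0, 0.5], [0, 0, 0], 1]
    - [[0, 0, 0.3], [0, 0, 0], 1]
    - [[0, 0, 0.2], [0, 0, 0], 1]
    - [[0, 0, 0], [0, 0, 0], 1]
    - [[0, 0, 0], [0, 0, 0], 1]
    - [[0, 0, 0], [0, 0, 0], 1]
    - [[0, 0, 0], [0, 0, 0], 1]
    - [[0, 0, 0], [0, 0, 0], 1]

```text
clock: 28.2
position: [0.6237, -0.1243, 0.0812]
tcp_rot: [0.999, -0.04, 0.0, -0.0]
force: [0.2, -0.4, -0.5]
finger_gap: 0.046
grasp_force: 61.5
```

```bash
python3 go.py .6237 -.1247 .0665 -.08
```

```text
clk 28.2 pos [ 0.6237 -0.1243  0.0812] F [ 0.2 -0.4 -0.5] gap 0.046 gf 61.5
shift units after turn [0.   0.02 0.59] before turn [0.   0.02 0.59] turn units [-0. -0.  0.]
```

>>> servo_tool:
  series:
    - [[0, 0, 0.15], [0, 0, 0], 1]
    - [[0, 0, 0.15], [0, 0, 0], 1]
    - [[0, 0, 0.1], [0, 0, 0], 1]
    - [[0, 0, 0.06], [0, 0, 0], 1]
    - [[0, 0, 0.06], [0, 0, 0], 1]
    - [[0, 0, 0.04], [0, 0, 0], 1]
    - [[0, 0, 0], [0, 0, 0], 1]
    - [[0, 0, 0], [0, 0, 0], 1]
    - [[0, 0, 0], [0, 0, 0], 1]
    - [[0, 0, 0], [0, 0, 0], 1]

```text
clock: 29.45
position: [0.6237, -0.1242, 0.0671]
tcp_rot: [0.999, -0.04, 0.0, 0.0]
force: [0.2, 0.5, -1.4]
finger_gap: 0.0454
grasp_force: 61.5
```

>>> servo_tool:
  series:
    - [[0, 0, 0.03], [0, 0, 0], 1]
    - [[0, 0, 0.03], [0, 0, 0], 1]
    - [[0, 0, 0], [0, 0, 0], 1]
    - [[0, 0, 0], [0, 0, 0], 0.3]
    - [[0, 0, 0], [0, 0, 0], 0.1]
    - [[0, 0, 0], [0, 0, 0], 0]
    - [[0, 0, 0], [0, 0, 0], -0.2]
    - [[0, 0, 0], [0, 0, 0], -0.5]
    - [[0, 0, 0], [0, 0, 0], -1]
    - [[0, 0, 0], [0, 0, 0], -1]

```text
clock: 30.7
position: [0.6237, -0.1242, 0.0655]
tcp_rot: [0.999, -0.04, -0.0, 0.0]
force: [-0.5, 0.2, 0.6]
finger_gap: 0.0859
grasp_force: 0.0
```

>>> servo_tool:
  series:
    - [[0, 0, 0], [0, 0, 0], -1]
    - [[0, 0, 0], [0, 0, 0], -1]
    - [[0, 0, -0.4], [0, 0, 0], -1]
    - [[0, 0, -0.8], [0, 0, 0], -1]
    - [[0, 0, -1], [0, 0, 0], -1]
    - [[0, 0, -1], [0, 0, 0], -1]
    - [[0, 0, -1], [0, 0, 0], -1]
    - [[0, 0, -0.6], [0, 0, 0], -1]
    - [[0, 0, 0], [0, 0, -1], -1]
    - [[0, 0, 0], [0, 0, -0.1], -1]

```text
clock: 31.95
position: [0.6235, -0.1242, 0.1857]
tcp_rot: [0.999, 0.043, -0.0, -0.0]
force: [0.1, 0.4, 0.2]
finger_gap: 0.0853
grasp_force: 0.0
```

```bash
python3 go.py .4735 -.311 .19 .085; python3 - <<'E'
from h import *
s=cap('scene')
cv2.imwrite('pics/bot2.png',cv2.resize(s['img'][130:280,100:300],(640,480),interpolation=2)[...,::-1])
E
```

```text
clk 31.95 pos [ 0.6235 -0.1242  0.1857] F [0.1 0.4 0.2] gap 0.0853 gf 0.0
shift units after turn [-6.61  6.93 -0.17] before turn [-6.61  6.93 -0.17] turn units [-0.  0.  0.]
```

View pics/bot2.png

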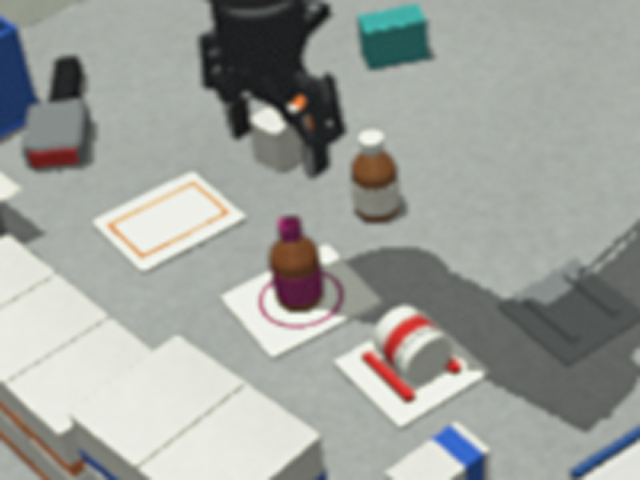

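The bottle stands upright in the ring (297,295). Now the carton.

>>> servo_tool:
  series:
    - [[-0.4, 0.4, 0], [0, 0, 0], -1]
    - [[-0.8, 0.8, 0], [0, 0, 0], -1]
    - [[-0.8, 0.8, 0], [0, 0, 0], -1]
    - [[-0.8, 0.8, 0], [0, 0, 0], -1]
    - [[-0.8, 0.8, 0], [0, 0, 0], -1]
    - [[-0.8, 0.9, 0], [0, 0, 0], -1]
    - [[-0.8, 0.9, 0], [0, 0, 0], -1]
    - [[-0.8, 0.9, 0.3], [0, 0, 0], -1]
    - [[-0.6, 0.6, 0.7], [0, 0, 0], -1]
    - [[0, 0, 0.8], [0, 0, 0], -1]

```text
clock: 33.25
position: [0.4715, -0.3122, 0.1406]
tcp_rot: [0.999, 0.041, 0.0, 0.0]
force: [0.8, 1.2, 0.0]
finger_gap: 0.0854
grasp_force: 0.0
```

>>> servo_tool:
  series:
    - [[0, 0, 0.8], [0, 0, 0], -1]
    - [[0, 0, 0.3], [0, 0, 0], -1]
    - [[0, 0, 0], [0, 0, 0], -1]
    - [[0, 0, 0], [0, 0, 0], -1]
    - [[0, 0, 0], [0, 0, 0], -1]
    - [[0, 0, 0], [0, 0, 0], -1]
    - [[0, 0, 0], [0, 0, 0], -1]
    - [[0, 0, 0], [0, 0, 0], -1]
    - [[0, 0, 0], [0, 0, 0], -1]
    - [[0, 0, 0], [0, 0, 0], -1]

```text
clock: 34.5
position: [0.4739, -0.3102, 0.113]
tcp_rot: [0.999, 0.043, -0.0, -0.0]
force: [0.4, 0.8, -0.6]
finger_gap: 0.0854
grasp_force: 0.0
```

```bash
python3 go.py .4735 -.311 .035 .085
```

```text
clk 34.5 pos [ 0.4739 -0.3102  0.113 ] F [ 0.4  0.8 -0.6] gap 0.0854 gf 0.0
shift units after turn [-0.02  0.03  3.12] before turn [-0.02  0.03  3.12] turn units [-0.  0.  0.]
```

>>> servo_tool:
  series:
    - [[-0.02, 0.03, 0.6], [0, 0, 0], -1]
    - [[0, 0, 0.7], [0, 0, 0], -1]
    - [[0, 0, 0.7], [0, 0, 0], -1]
    - [[0, 0, 0.7], [0, 0, 0], -1]
    - [[0, 0, 0.4], [0, 0, 0], -1]
    - [[0, 0, 0], [0, 0, 0], 0]
    - [[0, 0, 0], [0, 0, 0], 0.3]
    - [[0, 0, 0], [0, 0, 0], 1]
    - [[0, 0, 0], [0, 0, 0], 1]
    - [[0, 0, 0], [0, 0, 0], 1]

```text
clock: 35.75
position: [0.4741, -0.3111, 0.0363]
tcp_rot: [0.999, 0.043, 0.001, 0.0]
force: [0.2, 1.3, 5.7]
finger_gap: 0.0394
grasp_force: 60.8
```

>>> servo_tool:
  series:
    - [[0, 0, 0], [0, 0, 0], 1]
    - [[0, 0, 0], [0, 0, 0], 1]
    - [[0, 0, -0.4], [0, 0, 0], 1]
    - [[0, 0, -0.6], [0, 0, 0], 1]
    - [[0, 0, -0.6], [0, 0, 0], 1]
    - [[0, 0, -0.4], [0, 0, 0], 1]
    - [[0, 0, 0], [0, 0, 0.6], 1]
    - [[0, 0, 0], [0, 0, 0.62], 1]
    - [[0, 0, 0], [0, 0, 0], 1]
    - [[0, 0, 0], [0, 0, 0], 1]

```text
clock: 37.0
position: [0.4735, -0.311, 0.0858]
tcp_rot: [0.999, -0.048, 0.0, 0.0]
force: [0.1, 0.1, -1.8]
finger_gap: 0.0394
grasp_force: 60.3
```

```bash
python3 go.py .6379 -.3136 .085 -.098; python3 - <<'E'
from h import *
s=cap('scene');c=cap('top');p=manip.get_state()['position'];print(proj(s,p),proj(c,p))
cv2.imwrite('pics/car1.png',np.hstack([cv2.resize(s['img'][130:230,110:240],(390,300),interpolation=2),cv2.resize(c['img'][120:240,310:440],(390,360),interpolation=2)[:300]])[...,::-1])
E
```

```text
clk 37.0 pos [ 0.4735 -0.311   0.0858] F [ 0.1  0.1 -1.8] gap 0.0394 gf 60.3
shift units after turn [ 6.55 -0.54  0.03] before turn [ 6.55 -0.52  0.03] turn units [ 0.   -0.    0.01]
[187.57665659 156.17271525] [381.15693413 199.52376461]
```

View pics/car1.png

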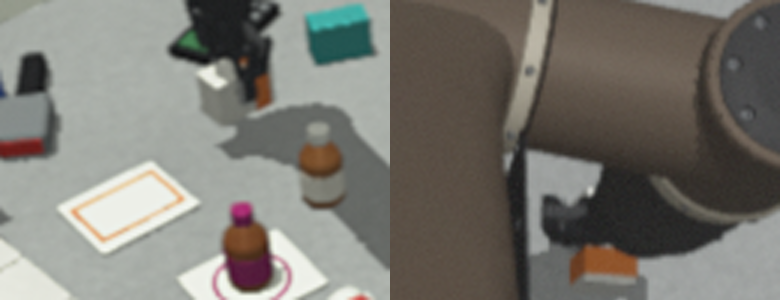

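The carton is held level (220,95); take it to the orange outline.

>>> servo_tool:
  series:
    - [[0.4, 0, 0], [0, 0, 0], 1]
    - [[0.8, -0.1, 0], [0, 0, 0], 1]
    - [[0.8, -0.1, 0], [0, 0, 0], 1]
    - [[0.8, -0.1, 0], [0, 0, 0], 1]
    - [[0.8, -0.1, 0], [0, 0, 0], 1]
    - [[0.8, -0.1, 0], [0, 0, 0], 1]
    - [[0.8, 0, 0], [0, 0, 0], 1]
    - [[0.8, 0, 0], [0, 0, 0], 1]
    - [[0.55, 0, 0], [0, 0, 0], 1]
    - [[0, 0, 0.5], [0, 0, 0], 1]

```text
clock: 38.35
position: [0.6392, -0.3147, 0.0731]
tcp_rot: [0.999, -0.049, 0.001, 0.0]
force: [-0.6, 0.4, -1.4]
finger_gap: 0.0391
grasp_force: 60.4
```

>>> servo_tool:
  series:
    - [[0, 0, 0.4], [0, 0, 0], 1]
    - [[0, 0, 0.3], [0, 0, 0], 1]
    - [[0, 0, 0.1], [0, 0, 0], 1]
    - [[0, 0, 0.1], [0, 0, 0], 1]
    - [[0, 0, 0], [0, 0, 0], 1]
    - [[0, 0, 0], [0, 0, 0], 1]
    - [[0, 0, 0], [0, 0, 0], 1]
    - [[0, 0, 0], [0, 0, 0], 1]
    - [[0, 0, 0], [0, 0, 0], 1]
    - [[0, 0, 0], [0, 0, 0], 1]

```text
clock: 39.6
position: [0.6377, -0.3145, 0.0506]
tcp_rot: [0.999, -0.049, 0.0, 0.0]
force: [-0.1, -0.4, -1.7]
finger_gap: 0.0398
grasp_force: 60.3
```

```bash
python3 go.py .6379 -.3136 .042 -.098
```

```text
clk 39.6 pos [ 0.6377 -0.3145  0.0506] F [-0.1 -0.4 -1.7] gap 0.0398 gf 60.3
shift units after turn [ 0.   -0.04  0.34] before turn [ 0.   -0.04  0.34] turn units [ 0. -0.  0.]
```

>>> servo_tool:
  series:
    - [[0, -0.04, 0.1], [0, 0, 0], 1]
    - [[0, 0, 0.1], [0, 0, 0], 1]
    - [[0, 0, 0.08], [0, 0, 0], 1]
    - [[0, 0, 0.06], [0, 0, 0], 1]
    - [[0, 0, 0], [0, 0, 0], 1]
    - [[0, 0, 0], [0, 0, 0], 0.4]
    - [[0, 0, 0], [0, 0, 0], 0]
    - [[0, 0, 0], [0, 0, 0], -0.5]
    - [[0, 0, 0], [0, 0, 0], -1]
    - [[0, 0, 0], [0, 0, 0], -1]

```text
clock: 40.85
position: [0.6378, -0.3135, 0.042]
tcp_rot: [0.999, -0.049, -0.0, -0.0]
force: [-0.7, 0.1, 0.2]
finger_gap: 0.0852
grasp_force: 0.0
```

>>> servo_tool:
  series:
    - [[0, 0, 0], [0, 0, 0], -1]
    - [[0, 0, 0], [0, 0, 0], -1]
    - [[0, 0, -0.5], [0, 0, 0], -1]
    - [[0, 0, -1], [0, 0, 0], -1]
    - [[0, 0, -1], [0, 0, 0], -1]
    - [[0, 0, -1], [0, 0, 0], -1]
    - [[0, 0, -1], [0, 0, 0], -1]
    - [[0, 0, -1], [0, 0, 0], -1]
    - [[-0.5, 0.5, -0.5], [0, 0, 0], -1]
    - [[-0.8, 0.8, 0], [0, 0, 0], -1]

```text
clock: 42.1
position: [0.6018, -0.3433, 0.1933]
tcp_rot: [0.999, -0.048, 0.001, 0.0]
force: [-0.7, 0.5, -1.0]
finger_gap: 0.0852
grasp_force: 0.0
```

>>> servo_tool:
  series:
    - [[-0.8, 0.8, 0], [0, 0, 0], -1]
    - [[-0.8, 0.8, 0], [0, 0, 0], -1]
    - [[-0.8, 0.8, 0], [0, 0, 0], -1]
    - [[-0.8, 0.8, 0], [0, 0, 0], -1]
    - [[-0.8, 0.8, 0], [0, 0, 0], -1]
    - [[-0.5, 0.8, 0], [0, 0, 0], -1]
    - [[-0.3, 0.8, 0], [0, 0, 0], -1]
    - [[0, 0.4, 0], [0, 0, 0], -1]
    - [[0, 0, 0], [0, 0, 0], -1]
    - [[0, 0, 0], [0, 0, 0], -1]

```text
clock: 43.35
position: [0.4686, -0.4799, 0.1918]
tcp_rot: [0.999, -0.049, -0.0, -0.0]
force: [0.2, -0.0, 0.6]
finger_gap: 0.0856
grasp_force: 0.0
```

```bash
python3 - <<'E'
from h import *
c=cap('top','end_top.png');np.savez('top1.npz',**c)
s=cap('scene')
cv2.imwrite('pics/end.png',np.hstack([c['img'][90:260,100:430],s['img'][130:300,110:360]])[...,::-1])
E
sed 's/top0.npz/top1.npz/' m.py > /tmp/m.py; cp /tmp/m.py m_end.py; sed 's/from m import/from m_end import/' m2.py >m2_end.py; python3 m2_end.py | sed '1,/-----/d'; grep -c . m_end.py; python3 m_end.py | grep -E '^(red|mag|or|yel|grn) '
```

```text
red x 1.0459 y 0.6376
yel x 0.5054 y 0.2683
grn x 1.0574 y 0.6472
ptub [0.6161 0.0173] [0.127 0.128] 88.5
pbot [ 0.6245 -0.1258] [0.133 0.154] 88.1
pcar [ 0.6457 -0.3082] [0.118 0.137] 86.5
15
red [239, 144, 6, 17, 76] [241.2 151.5] [0.6248 0.0201] [4.7, 16.4] 8.1 [[0.603, 0.03], [0.646, 0.023], [0.644, 0.011], [0.601, 0.018]]
mag [296, 136, 10, 9, 73] [300.3 139.6] [ 0.6528 -0.1335] [8.0, 9.0] 90.0 [[0.663, -0.123], [0.662, -0.146], [0.641, -0.145], [0.641, -0.122]]
mag [290, 149, 15, 8, 30] [296.  154.1] [ 0.6142 -0.1208] [14.9, 4.9] 19.7 [[0.616, -0.101], [0.628, -0.106], [0.614, -0.141], [0.602, -0.137]]
or [367, 142, 17, 6, 93] [374.7 144.5] [ 0.6344 -0.3257] [5.0, 16.0] 90.0 [[0.642, -0.306], [0.641, -0.348], [0.627, -0.347], [0.628, -0.305]]
yel [132, 194, 9, 20, 119] [135.6 203.5] [0.4959 0.2887] [6.6, 19.6] 6.0 [[0.472, 0.299], [0.522, 0.295], [0.52, 0.278], [0.47, 0.282]]
grn [134, 173, 7, 19, 104] [136.5 182. ] [0.5515 0.2876] [5.9, 18.3] 3.6 [[0.529, 0.296], [0.576, 0.294], [0.575, 0.279], [0.527, 0.281]]Traceback (most recent call last):
  File "m2_end.py", line 14, in <module>
    r=cv2.minAreaRect(np.array([ray(c,*q,.055)[:2] for q in p],np.float32)); print('carton',r)
cv2.error: OpenCV(4.12.0) /io/opencv/modules/imgproc/src/convhull.cpp:143: error: (-215:Assertion failed) total >= 0 && (depth == CV_32F || depth == CV_32S) in function 'convexHull'
```

View pics/end.png

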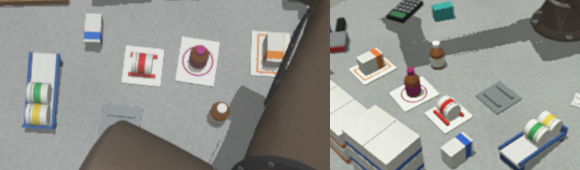

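In the last picture the red tub is in its cradle (143,65), the bottle in the ring (199,60), the carton in the outline (275,50), and yellow is at the stop with green behind it. The measured offsets are only a few mm and the gripper is clear, so I'm handing in.

```bash
python3 -c "
from bench import manip; print(manip.job_done())"
```

```text
the job is handed in; nothing more can be done
None
```

The job is handed in, with no verdict returned: in the last pictures the red tub, bottle and carton are each within a few mm of their pad centres, yellow is at the lane's front stop with green right behind it, and it took about 43 s with the bottle upright throughout.

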